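Fit the missing push-rivet foot

ROBOT

A 7-joint arm with a two-finger parallel gripper is mounted at the origin on a cart in front of the work surface, level with it; the furniture and walls round the work are solid. World frame = base frame: x ahead of the robot, y to its left, z up, the work surface at z = 0. Lengths are in m, angles in rad, forces in N, time in s.
With the tool pointing down it reaches from about 0.4 to 0.9 m from the base axis. Payload 5.5 kg.
Tool frame: the origin (TCP) lies midway between the tips of the shut fingers; the grasp point (between the pads) lies 19 mm behind it (robot.grasp_offset is the distance from the TCP to the grasp point, in m); z points along the fingers, y is the line along which they close (so a half turn about z gives the same grasp; the last joint's range is limited). The gripper opens to 92 mm and grips with 3 to 60 N. Pads are 19 mm wide; open, the fingers measure 130 mm over their backs; the gripper's body (75 mm by 190 mm) begins 47 mm behind the grasp point.
Start: joints at [1.431, 0.501, -0.427, 1.55, 0.221, 1.138, -0.21], TCP at [0.255, -0.598, 0.227] pointing down, gripper open.
Joint ranges: [-2.88, 2.88], [-0.31, 2.03], [-1.54, 1.56], [0.2, 2.42], [-1.41, 4.55], [0.19, 2.02], [-2.57, 2.57]. Speed limits (rad/s): [2.57, 2.57, 3.14, 3.14, 3.14, 3.14, 3.14].

INTERFACE

Orientations are given as a rotation vector (axis times angle).
In Python, from cell import robot gives the robot as it stands.
- The arm moves only by the tool step_arm, never from a script. Its arguments are lists of equal length, an entry for each row: "slide": the shift along the tool's x, y, z scaled (see below), a list of three; "turn": the turn, a rotation vector about the tool's x, y, z scaled (see below), a list of three. In form: {"slide": [[dx, dy, dz], ...], "turn": [[ax, ay, az], ...]}. A call has 1 to 5 rows; each row shifts and turns the commanded pose from where the row before left it, along the tool's axes as they then stand; what a row does not reach is not made up. The controller multiplies each number of a shift by 0.04 m and each number of a turn by 0.15 rad. A row lasts 1/8 s, in which the tool goes at most 62.5 mm and 10.7 degrees, less where a joint would pass 70% of its speed; a pose out of reach is approached as far as the arm can. A call with a number of a shift or a turn outside -1 to 1 is refused whole. A call with a gripper value outside its range is refused whole. "grip" is the opening, from -1 (shut) to 1 (fully open), so that 0 is half open, set as the call begins (left out, the last holds). The fingers move at their own pace and stop on an object; the grip force is fixed at half the most. Time passes only in rows, so rows that do not move let the fingers close. It gives the time, the measured TCP pose, the force, the opening and the grip force at its end, in the units of the state.
- robot.get_obs(): the state, without advancing time (a new reading comes with each control period).
- robot.capture(name): name is "scene" or "top" or "wrist"; returns a dict with "image" (400x640x3 uint8, red, green, blue), "fx", "fy", "cx", "cy" (pixels), "rvec" (rotation vector, rad) and "tvec" (3), from world to camera coordinates, as OpenCV has them. Camera axes: x right, y down, z forward; pixel columns grow to the right and rows downward; lengths in m; the calibration is good to about 2 mm. A picture is of the moment at which its call begins. There is no depth.
- robot.hand_in(): hands the job in; it is judged then, once.
The state is a dict: "clock": time; "joints": joint angles; "joint_vel": joint speeds; "joint_efforts": joint torques, N m; "tool_pos": TCP position; "orientation": TCP orientation; "wrist_force": force on the tool from outside, world axes, zero at the start; "torque": the same for the moment, N m; "grip_width": finger opening in m; "grasp_force": force on a finger pad.
Only numpy, scipy, OpenCV 4.12 (cv2) and the standard library are available. Lean on these libraries where they do the work, as an engineer would, in place of code of your own. Each camera call takes 0.05 s, during which the arm holds its last target. There are 200 camera calls.

TASK

The instrument case lies upside down and one of its four feet is missing. Take from the rack the one push-rivet foot whose center pin still stands up, seat it fully in the open hole of the base plate, and only then press its pin down flush to lock it, pressing gently: the plastic cracks under a heavy hand. Leave the other parts in the rack, and the things round about, where they are.

Things in the scene. Friction and masses are not known exactly. Their poses are not given: they have to be found in the camera images.
- rivet_foot: Fresh push-rivet foot: black round collar, 22 mm wide, 12 mm tall, over a 10 mm shank, 21 mm long, tapering to 4 mm over its last 8 mm; the pin spreads two legs in it. 36 g. Origin: centre of the collar's underside (seating face), z up. Stands upright in any one of the rack's sockets. Grip the collar's sides, fingertips about 3 mm above the underside, with 15 to 25 N.
- center_pin (a joint): How far the fresh foot's pin is pressed in, m: 0 to 0.0015 at the start, 0.008 flush, where it stops. The pin is a grey cap, 12 mm wide; at 0 it stands 8 mm proud of the collar (20 mm above the collar's underside). It slides under about 14 N and stays where left. Pressed in before the foot is seated it spreads the legs and spoils the foot.
- pin_top (a point): Centre of the top of the fresh foot's center pin.
- open_hole (a point): Centre of the mouth of the open 13 mm through hole, level with the base plate's top, 38 to 51 mm above the worktop (cases differ). x, y run along the plate's edges; the hole is 53 mm and 37 mm from the plate's middle, towards -x and -y. The other three corners carry fitted feet (22 mm wide, 12 mm tall).
- base_plate: Aluminium base plate on the fixed upturned case, 150 x 116 x 5 mm; origin: centre of its underside. It lies on a loose rubber seal: under a push of about 10 N it settles straight down by some unknown 0 to 4 mm and stays there, then bears firmly, giving a millimetre or two more. Foot and plate crack when pressed down with more than 26 N.
- foot_rack: Grey fixed rack, 150 x 44 x 28 mm, with three sockets in its top in a row along its x, 50 mm apart; origin at the centre of its underside.
- spent_foot: A foot of the same shape, already used: its pin is flush with the collar. Upright in a rack socket; origin at the centre of the collar's underside. To be left there.
- plug: A blanking plug with a domed head without any pin, 22 mm diameter, 12 mm tall. Upright in a rack socket; origin at the centre of the head's underside. To be left there.
- tape_small: Small roll of tape lying flat, 61 mm diameter, 12 mm tall, a bystander; origin at the centre of its underside.
- pot: Small cream pot, 37 mm diameter, 30 mm tall, a bystander; origin at the centre of its underside.
- pry: Blue pry tool lying flat, 14 x 125 x 8 mm, a bystander; origin at the centre of its underside.
- reel: Small reel standing on its flange, 60 mm diameter, 28 mm tall, a bystander; origin at the centre of its underside.
There are look-alikes about, which are no part of the job. Leave any orange look-alike of the rivet_foot alone.

How it is judged:
By the outcome, as a careful person would: the job done as asked, in the order asked, and still so for the second after the job is handed in, with the robot touching nothing.
It also fails if it takes over 48 s, if anything falls off the work surface, if the arm or the gripper's body presses on something with over 40 N, if the wrist force passes 120 N, or if a joint passes its speed limit or range.

## Working session

There is one attempt and no reset: what is moved stays moved. The work goes in short steps, Python scripts to look and compute and a tool call to move; the robot and the scene stay as the last step left them, time stands still between calls to the robot, and variables do not carry over. Pictures are saved under pics/ and viewed, at most 10 in all, crops included, and the job is handed in when it is done.

Besides the shell and the picture viewer there is one more tool, called after "Request:" as name(argument=value, ...) on one line, values as JSON. step_arm: Moves the arm, as the interface text tells. Shifts and turns lie within -1 to 1; 1 stands for 0.04 m of shift or 0.15 rad of turn. Its arguments: {"type":"object","properties":{"slide":{"type":"array","items":{"type":"array","items":{"type":"number","minimum":-1,"maximum":1}}},"turn":{"type":"array","items":{"type":"array","items":{"type":"number","minimum":-1,"maximum":1}}},"grip":{"type":"number"}},"required":["slide","turn"]}

```bash
mkdir -p pics
cat > h.py <<'E'
import numpy as np, cv2, pickle
from cell import robot
def cap(n,f):
    c=robot.capture(n); pickle.dump(c,open(f'pics/{f}.pkl','wb')); cv2.imwrite(f'pics/{f}.png',c['image'][:,:,::-1]); return c
def load(f): return pickle.load(open(f'pics/{f}.pkl','rb'))
def ray(c,u,v):
    R=cv2.Rodrigues(np.array(c['rvec'],float))[0]; t=np.array(c['tvec'],float)
    return -R.T@t, R.T@np.array([(u-c['cx'])/c['fx'],(v-c['cy'])/c['fy'],1])
def atz(c,u,v,z):
    o,d=ray(c,u,v); return o+d*(z-o[2])/d[2]
def proj(c,p):
    K=np.array([[c['fx'],0,c['cx']],[0,c['fy'],c['cy']],[0,0,1.]])
    return cv2.projectPoints(np.array([p],float),np.array(c['rvec'],float),np.array(c['tvec'],float),K,None)[0].ravel()
def tri(l):
    A=0;b=0
    for c,u,v in l:
        o,d=ray(c,u,v); d=d/np.linalg.norm(d); P=np.eye(3)-np.outer(d,d); A=A+P;b=b+P@o
    return np.linalg.solve(A,b)
def crop(f,u0,v0,w,h,s,out):
    im=load(f)['image'][v0:v0+h,u0:u0+w,::-1]; cv2.imwrite(f'pics/{out}.png',cv2.resize(im,None,fx=s,fy=s,interpolation=cv2.INTER_CUBIC))
E
python3 - <<'E'
from h import *
a=cap('scene','s0');b=cap('top','t0')
for c in(a,b): print(c['fx'],ray(c,320,200))
o=robot.get_obs();print(o)
E
```

```text
462.52263417165057 (array([-0.1947517 , -0.35923218,  0.49515889]), array([ 0.86103416, -0.03323192, -0.50753179]))
398.61297508069606 (array([ 0.42192231, -0.37752895,  0.90184407]), array([ 0.1356117 , -0.01649268, -0.99062875]))
{'clock': 0.1, 'joints': array([ 1.43117221,  0.50175549, -0.42684137,  1.55133331,  0.22079922,
        1.13833782, -0.21024519]), 'joint_vel': array([ 0.00061793, -0.00084356, -0.00140361, -0.00181347,  0.00140643,
        0.00148388,  0.00083988]), 'joint_efforts': array([-1.13300237e-02, -5.67868781e+01, -5.83886370e+00, -2.79913133e+01,
       -6.91000815e-02,  2.39595235e-02,  2.03640735e-05]), 'tool_pos': array([ 0.25454228, -0.59739183,  0.22578926]), 'orientation': array([-3.07632647e+00, -6.28334474e-01,  4.47704070e-04]), 'wrist_force': array([-1.02721676,  0.25815171, -0.56972698]), 'torque': array([ 0.02426944,  0.00197817, -0.03085447]), 'grasp_force': 0.0, 'grip_width': 0.09170850560548274}
```

View pics/t0.png

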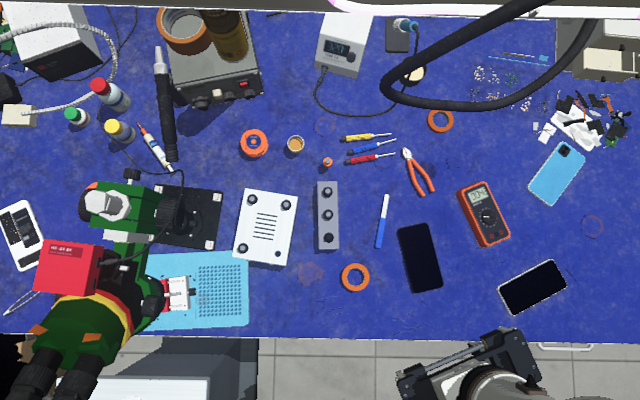

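View pics/s0.png

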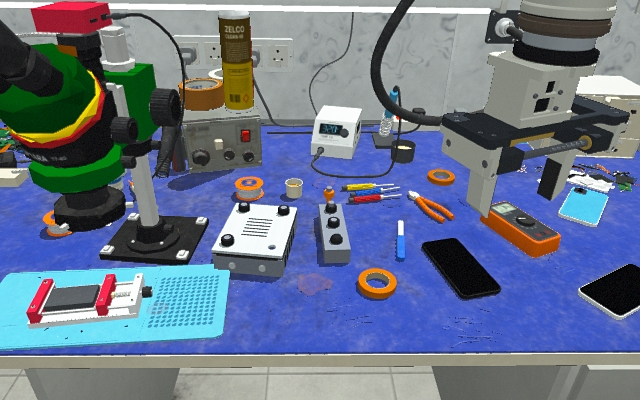

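The top view shows the rack at about (327,215), with three black parts at (327,191), (327,214) and (328,238). The plate is around (265,226), and its open corner is probably lower left at (240,247). The orange look-alike is at (327,162). Candidates for the foot: the three rack parts, the orange look-alike and the fitted feet. A close crop should settle which one it is.

Run:
```python
from h import *
t=load('t0')['image'][:,:,::-1];s=load('s0')['image'][:,:,::-1]
R=lambda a,k:cv2.resize(a,None,fx=k,fy=k,interpolation=cv2.INTER_CUBIC)
A=R(t[175:275,228:348],4) #480x400
B=R(s[195:270,310:360],5.33333) #267x400
C=R(s[195:285,205:305],2)
im=np.zeros((600,800,3),np.uint8);im[:400,:480]=A;im[:B.shape[0],490:490+B.shape[1]]=B;im[410:590,:200]=C
cv2.imwrite('pics/m0.png',im)
```

```text
(no output)
```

View pics/m0.png

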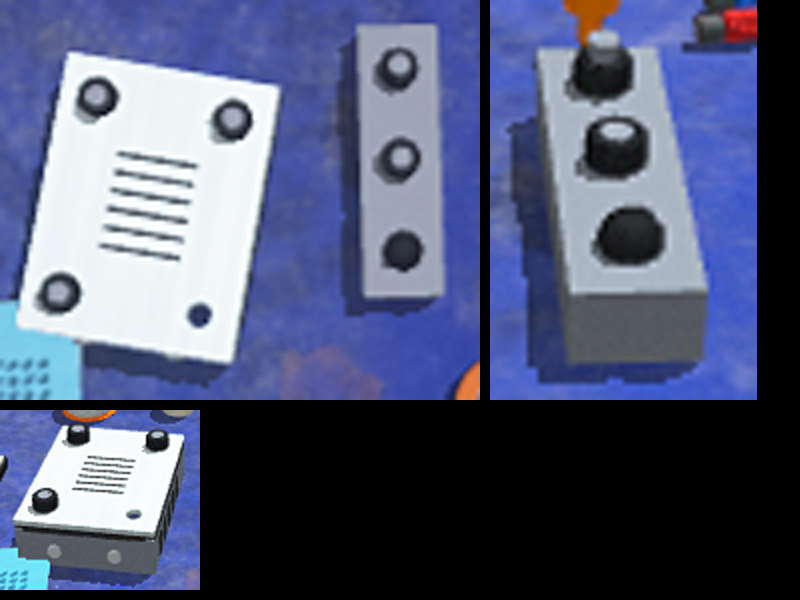

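The fresh foot is the far one in the rack, at top px (327.5,192) with its pin proud. The middle part is spent (flush) and the near one is the domed plug. The open hole is at top px (278,253.7) and scene px (271.5,247).

Run:
```python
from h import *
from scipy.spatial.transform import Rotation as Ro
t=load('t0');s=load('s0')
T=lambda x,y:(228+x/4,175+y/4); S=lambda x,y:(310+(x-490)/5.3333,195+y/5.3333); C=lambda x,y:(205+x/2,195+(y-410)/2)
print('pin',tri([(t,*T(399,64)),(s,*S(604,40))]),atz(t,*T(399,64),.048))
print('spent',tri([(t,*T(402,156)),(s,*S(618,130))]),atz(t,*T(402,156),.04))
print('plug',atz(t,*T(403,250),.036))
print('hole',h:=tri([(t,*T(200,315)),(s,*C(134,514))]))
for z in(.038,.045,.051):print(z,atz(t,*T(200,315),z)[:2],atz(s,*C(134,514),z)[:2])
for q in[(68,52),(281,88),(237,362),(18,325)]:print('corner',atz(t,*T(*q),.045))
for q in[(359,26),(437,25),(443,296),(364,297)]:print('rack',atz(t,*T(*q),.028))
R=Ro.from_rotvec(robot.get_obs()['orientation']).as_matrix();print(R.round(3))
w=cap('wrist','w0');print(ray(w,320,200),w['fx'])
```

```text
pin [ 0.55932282 -0.40915173  0.04522759] [ 0.55892058 -0.40813479  0.048     ]
spent [ 0.5096919  -0.41182966  0.03919423] [ 0.50964993 -0.41100934  0.04      ]
plug [ 0.45894025 -0.41266107  0.036     ]
hole [ 0.42174616 -0.30531203  0.04199251]
0.038 [ 0.42173104 -0.30438334] [ 0.42712386 -0.30543447]
0.045 [ 0.42173259 -0.30497606] [ 0.41760173 -0.30625822]
0.051 [ 0.42173392 -0.30548411] [ 0.4094399  -0.30696429]
corner [ 0.561555   -0.22851312  0.045     ]
corner [ 0.54464535 -0.3444709   0.045     ]
corner [ 0.39747826 -0.32541086  0.045     ]
corner [ 0.4144365  -0.20894888  0.045     ]
rack [ 0.58298965 -0.38617366  0.028     ]
rack [ 0.58465183 -0.42961933  0.028     ]
rack [ 0.43479325 -0.43525023  0.028     ]
rack [ 0.43332684 -0.39222836  0.028     ]
[[ 0.92   0.392 -0.001]
 [ 0.392 -0.92   0.002]
 [ 0.    -0.002 -1.   ]]
(array([ 0.32229938, -0.57023261,  0.38382756]), array([-0.25080124, -0.10028042, -0.96286398])) 283.6355806239447
```

Request:
step_arm(slide=[[1, -0.15, 0], [1, -0.3, 0], [1, -0.4, 0], [1, -0.5, 0], [1, -0.5, 0]], turn=[[0, 0, 0.8], [0, 0, 0.8], [0, 0, 0.8], [0, 0, 0.05], [0, 0, 0]], grip=0.2)

```text
clock: 0.78
tool_pos: [0.4405, -0.4878, 0.2264]
orientation: [-3.141, -0.055, 0.001]
wrist_force: [0.1, -0.4, 0.5]
grip_width: 0.0554
grasp_force: 0.0
```

Request:
step_arm(slide=[[1, -0.65, 0.6], [1, -0.65, 0.6], [0.8, -0.5, 0.6], [0, 0, 0.5], [0, 0, 0]], turn=[[0, 0, 0], [0, 0, 0], [0, 0, 0], [0, 0, 0], [0, 0, 0]])

```text
clock: 1.4
tool_pos: [0.5468, -0.4125, 0.1321]
orientation: [-3.139, -0.055, 0.007]
wrist_force: [-0.8, -0.0, 0.3]
grip_width: 0.0548
grasp_force: 0.0
```

Run:
```python
from h import *
c=cap('wrist','w1');o=robot.get_obs();print(o['tool_pos'],o['orientation'],o['wrist_force'],o['grip_width'])
for p in([.559,-.4085,.047],[.5097,-.4114,.04],[.422,-.305,.042],o['tool_pos']):print(proj(c,p))
```

```text
[ 0.54708501 -0.41388956  0.13368502] [-3.140745   -0.05288948  0.00420182] [-0.90530699 -0.64661634  0.46696842] 0.05494815393488448
[315.40852019 192.00523026]
[317.10030548 240.27742319]
[211.51658113 315.88816194]
[320.7051826  247.12986606]
```

View pics/w1.png

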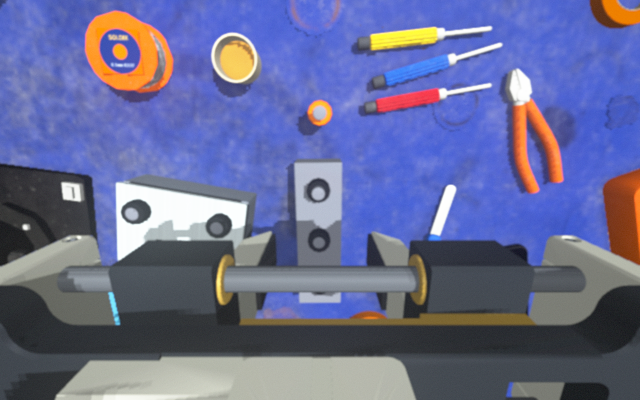

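The wrist view shows the rack with the fresh foot near (318,189) and the spent foot at (318,240), close to the predicted pixels. I'll refine that with a crop.

Run:
```python
from h import *
crop('w1',285,155,70,110,5,'w1c')
```

```text
(no output)
```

View pics/w1c.png

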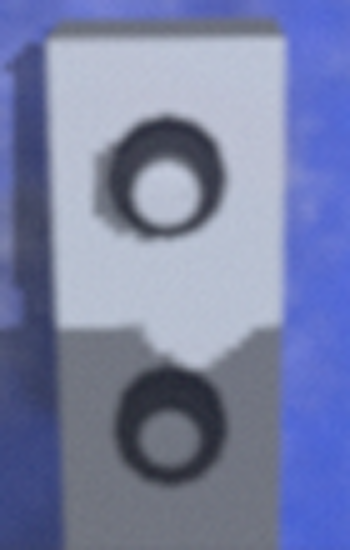

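Run:
```python
from h import *
c=load('w1');t=load('t0');s=load('s0')
print(atz(c,318.3,193.8,.047),tri([(c,318.3,193.8),(t,228+399/4,175+16),(s,310+114/5.333,195+40/5.333)]))
print(atz(c,318.9,242.4,.04))
# rack edges at top
print(atz(c,285+51/5,155+185/5,.028),atz(c,285+283/5,155+185/5,.028),atz(c,285+165/5,155+36/5,.028))
print(robot.get_obs()['tool_pos'])
```

```text
[ 0.55745299 -0.4111043   0.047     ] [ 0.55815165 -0.40975796  0.04635936]
[ 0.50755641 -0.41319071  0.04      ]
[ 0.5534669  -0.38899943  0.028     ] [ 0.55502291 -0.43315538  0.028     ] [ 0.58261879 -0.40980318  0.028     ]
[ 0.54708501 -0.41388956  0.13368502]
```

Request:
step_arm(slide=[[0.28, -0.09, 0.4], [0, 0, 0.8], [0, 0, 0.5], [0, 0, 0], [0, 0, 0]], turn=[[0, 0, 0], [0, 0, 0], [0, 0, 0], [0, 0, 0], [0, 0, 0]])

```text
clock: 2.08
tool_pos: [0.5606, -0.4094, 0.0676]
orientation: [3.14, 0.055, 0.002]
wrist_force: [0.6, -0.8, 0.9]
grip_width: 0.055
grasp_force: 0.0
```

Request:
step_arm(slide=[[-0.05, 0.01, 0.5], [0, 0, 0.38], [0, 0, 0], [0, 0, 0]], turn=[[0, 0, 0], [0, 0, 0], [0, 0, 0], [0, 0, 0]])

```text
clock: 2.58
tool_pos: [0.5582, -0.4092, 0.0314]
orientation: [-3.141, -0.056, -0.0]
wrist_force: [-0.2, -0.3, 1.1]
grip_width: 0.0551
grasp_force: 0.0
```

Request:
step_arm(slide=[[0, 0, 0], [0, 0, 0], [0, 0, 0], [0, 0, 0], [0, 0, 0]], turn=[[0, 0, 0], [0, 0, 0], [0, 0, 0], [0, 0, 0], [0, 0, 0]], grip=-1)

```text
clock: 3.2
tool_pos: [0.5581, -0.4093, 0.0317]
orientation: [3.141, 0.055, 0.0]
wrist_force: [0.3, -0.9, 1.1]
grip_width: 0.0202
grasp_force: 30.0
```

Request:
step_arm(slide=[[0, 0, -0.3], [0, 0, -0.8], [0, 0, -0.9], [0, 0, -0.2], [0, 0, 0]], turn=[[0, 0, 0], [0, 0, 0], [0, 0, 0], [0, 0, 0], [0, 0, 0]])

```text
clock: 3.82
tool_pos: [0.5582, -0.4095, 0.1203]
orientation: [3.14, 0.055, 0.001]
wrist_force: [-0.5, -0.1, -0.3]
grip_width: 0.0203
grasp_force: 30.0
```

Request:
step_arm(slide=[[-0.7, -0.4, 0], [-1, -0.4, 0], [-1, -0.5, 0], [-1, -0.5, 0], [-0.6, -0.3, 0]], turn=[[0, 0, 0], [0, 0, 0], [0, 0, 0], [0, 0, 0], [0, 0, 0]])

```text
clock: 4.45
tool_pos: [0.3797, -0.3297, 0.1178]
orientation: [-3.139, -0.054, 0.006]
wrist_force: [-0.3, 0.2, -0.8]
grip_width: 0.02
grasp_force: 30.0
```

Request:
step_arm(slide=[[0, 0, 0], [0, 0, 0], [0, 0, 0]], turn=[[0, 0, 0], [0, 0, 0], [0, 0, 0]])

```text
clock: 4.82
tool_pos: [0.3843, -0.3316, 0.1193]
orientation: [-3.141, -0.056, -0.001]
wrist_force: [-0.2, -0.1, -0.8]
grip_width: 0.0199
grasp_force: 30.0
```

Run:
```python
from h import *
c=cap('wrist','w2');cap('top','t2');cap('scene','s2');o=robot.get_obs();print(o['tool_pos'],o['orientation'],o['wrist_force'],o['grip_width'],o['grasp_force'])
print(proj(c,[.422,-.305,.042]))
```

```text
[ 0.38393488 -0.33142615  0.11934213] [-3.14077408e+00 -5.62910477e-02 -6.04082420e-04] [-0.26422318  0.06608623 -1.00658225] 0.020387687021270733 29.999776884214953
[288.72078594 164.15341148]
```

View pics/w2.png

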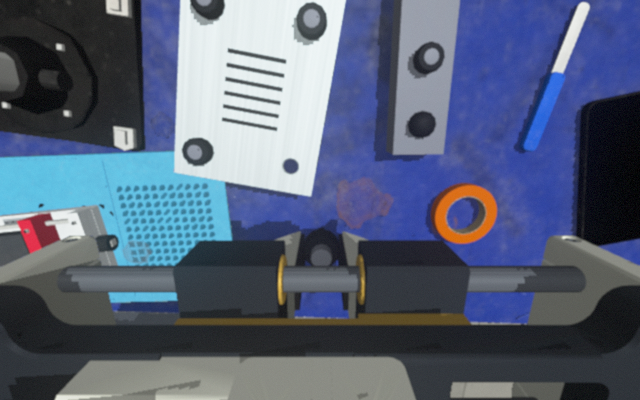

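The hole is at (291,166) in the wrist view. The foot is held upright between the fingers at about (321,252). One enlarged crop will refine both.

Run:
```python
from h import *
crop('w2',250,130,110,150,4,'w2c')
```

```text
(no output)
```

View pics/w2c.png

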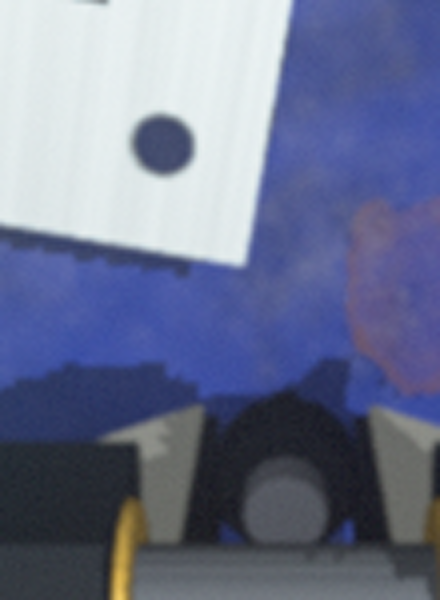

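Run:
```python
from h import *
w=load('w2');t=load('t0');s=load('s0')
print('pin',atz(w,321.5,257,.136))
print(tri([(w,290.75,166),(t,278,253.75),(s,272,247)]))
print(tri([(w,290.75,166),(t,278,253.75)]),tri([(w,290.75,166),(s,272,247)]))
for z in(.038,.043,.048):print(z,[atz(c,u,v,z)[:2].round(4) for c,u,v in((w,290.75,166),(t,278,253.75),(s,272,247))])
# same systematic for wrist: corner nearest
print(atz(w,250+246/4,130+267/4,.043),atz(t,228+237/4,175+362/4,.043))
o,d=ray(w,290.75,166);print(o)
```

```text
pin [ 0.3857925 -0.3334532  0.136    ]
[ 0.42114056 -0.30582559  0.04251503]
[ 0.42162033 -0.3062996   0.04833833] [ 0.42062413 -0.30638212  0.04274118]
0.038 [array([ 0.4199, -0.3063]), array([ 0.4217, -0.3044]), array([ 0.4271, -0.3054])]
0.043 [array([ 0.4207, -0.3068]), array([ 0.4217, -0.3048]), array([ 0.4203, -0.306 ])]
0.048 [array([ 0.4215, -0.3073]), array([ 0.4217, -0.3052]), array([ 0.4135, -0.3066])]
[ 0.39488437 -0.32468795  0.043     ] [ 0.39742121 -0.32528921  0.043     ]
[ 0.45781644 -0.33070454  0.27743662]
```

Request:
step_arm(slide=[[0.46, -0.31, 0], [0.46, -0.32, 0.4], [0, 0, 0.5], [0, 0, 0], [0, 0, 0]], turn=[[0, 0, 0], [0, 0, 0], [0, 0, 0], [0, 0, 0], [0, 0, 0]])

```text
clock: 5.6
tool_pos: [0.4193, -0.3052, 0.0839]
orientation: [3.141, 0.055, 0.0]
wrist_force: [1.1, -0.4, -0.1]
grip_width: 0.0202
grasp_force: 30.0
```

Run:
```python
from h import *
c=cap('scene','s3');t=cap('top','t3');o=robot.get_obs();print(o['tool_pos'],o['orientation'],o['wrist_force'])
p=proj(c,o['tool_pos']);print(p)
a=c['image'][205:290,225:325,::-1];R=lambda a:cv2.resize(a,None,fx=5,fy=5,interpolation=cv2.INTER_CUBIC)
b=t['image'][225:285,250:310,::-1]
im=np.zeros((425,800,3),np.uint8);im[:,:500]=R(a);im[:300,500:]=R(b);cv2.imwrite('pics/m3.png',im)
```

```text
[ 0.41945368 -0.30557537  0.08429337] [3.14021461e+00 5.45113719e-02 1.54518876e-03] [-0.23771979  0.75280656 -0.37131711]
[270.82198486 226.30193839]
```

View pics/m3.png

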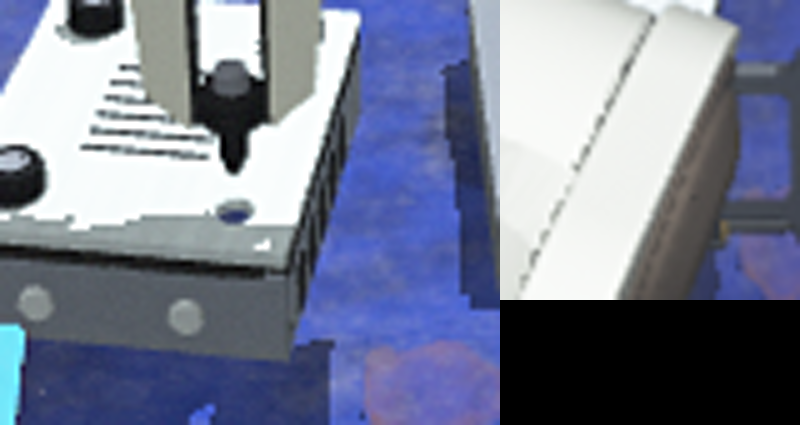

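The scene crop shows the foot's tip at (234,172), sideways in line with the hole at (235,210). I'll lower it into the mouth.

Request:
step_arm(slide=[[0, 0, 0.3], [0, 0, 0.2], [0, 0, 0.15], [0, 0, 0], [0, 0, 0]], turn=[[0, 0, 0], [0, 0, 0], [0, 0, 0], [0, 0, 0], [0, 0, 0]])

```text
clock: 6.32
tool_pos: [0.4206, -0.3051, 0.0581]
orientation: [3.14, 0.056, 0.003]
wrist_force: [1.0, 0.9, 6.7]
grip_width: 0.02
grasp_force: 30.0
```

Run:
```python
from h import *
c=cap('scene','s4');o=robot.get_obs();print(o['tool_pos'],o['wrist_force'],o['torque'])
a=c['image'][215:275,235:315,::-1];cv2.imwrite('pics/m4.png',cv2.resize(a,None,fx=6,fy=6,interpolation=cv2.INTER_CUBIC))
```

```text
[ 0.42055934 -0.30506869  0.05812598] [0.9845829  0.69652985 6.02965631] [ 0.26615146 -0.14595953  0.0108603 ]
```

View pics/m4.png

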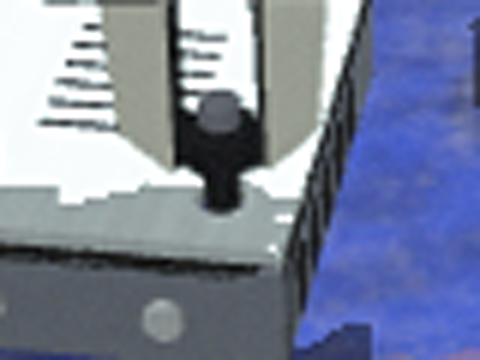

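Force is 6.7 N with the tip just in the mouth, and the rim is pushing toward +x and +y. I'll nudge the tool that way.

Request:
step_arm(slide=[[0, 0, -0.05], [0.04, -0.025, 0], [0, 0, 0], [0, 0, 0.05], [0, 0, 0]], turn=[[0, 0, 0], [0, 0, 0], [0, 0, 0], [0, 0, 0], [0, 0, 0]])

```text
clock: 7.0
tool_pos: [0.4202, -0.3036, 0.0571]
orientation: [-3.141, -0.055, 0.001]
wrist_force: [0.6, 1.2, -0.6]
grip_width: 0.02
grasp_force: 30.0
```

Request:
step_arm(slide=[[0, 0, 0.06], [0, 0, 0.06], [0, 0, 0], [0, 0, 0]], turn=[[0, 0, 0], [0, 0, 0], [0, 0, 0], [0, 0, 0]])

```text
clock: 7.5
tool_pos: [0.4207, -0.3038, 0.0527]
orientation: [-3.141, -0.056, -0.0]
wrist_force: [0.3, 0.3, -0.7]
grip_width: 0.0203
grasp_force: 30.0
```

Request:
step_arm(slide=[[0, 0, 0.05], [0, 0, 0.05], [0, 0, 0], [0, 0, 0]], turn=[[0, 0, 0], [0, 0, 0], [0, 0, 0], [0, 0, 0]])

```text
clock: 8.0
tool_pos: [0.4207, -0.3039, 0.0487]
orientation: [-3.141, -0.056, -0.0]
wrist_force: [-1.4, 0.0, 0.0]
grip_width: 0.02
grasp_force: 30.0
```

Request:
step_arm(slide=[[0, 0, 0.04], [0, 0, 0.03], [0, 0, 0], [0, 0, 0]], turn=[[0, 0, 0], [0, 0, 0], [0, 0, 0], [0, 0, 0]])

```text
clock: 8.5
tool_pos: [0.4207, -0.3038, 0.0459]
orientation: [-3.141, -0.056, -0.0]
wrist_force: [-0.1, 0.1, 0.5]
grip_width: 0.02
grasp_force: 30.0
```

Request:
step_arm(slide=[[0, 0, 0.03], [0, 0, 0.03], [0, 0, 0], [0, 0, 0]], turn=[[0, 0, 0], [0, 0, 0], [0, 0, 0], [0, 0, 0]])

```text
clock: 9.0
tool_pos: [0.4208, -0.304, 0.0442]
orientation: [3.141, 0.056, 0.0]
wrist_force: [-1.9, 1.8, 7.7]
grip_width: 0.0201
grasp_force: 30.0
```

Request:
step_arm(slide=[[0, 0, 0.015], [0, 0, 0], [0, 0, 0]], turn=[[0, 0, 0], [0, 0, 0], [0, 0, 0]])

```text
clock: 9.38
tool_pos: [0.4209, -0.304, 0.0437]
orientation: [3.14, 0.056, 0.0]
wrist_force: [-1.8, 0.7, 7.8]
grip_width: 0.0199
grasp_force: 30.0
```

Request:
step_arm(slide=[[0, 0, 0.02], [0, 0, 0.02], [0, 0, 0], [0, 0, 0]], turn=[[0, 0, 0], [0, 0, 0], [0, 0, 0], [0, 0, 0]])

```text
clock: 9.88
tool_pos: [0.4209, -0.3041, 0.0428]
orientation: [3.14, 0.056, 0.0]
wrist_force: [-2.4, 2.0, 15.3]
grip_width: 0.0202
grasp_force: 30.0
```

Request:
step_arm(slide=[[0, 0, -0.02], [0, 0, 0], [0, 0, 0], [0, 0, 0]], turn=[[0, 0, 0], [0, 0, 0], [0, 0, 0], [0, 0, 0]])

```text
clock: 10.38
tool_pos: [0.4208, -0.3041, 0.0432]
orientation: [3.14, 0.055, 0.0]
wrist_force: [-3.0, 1.6, 10.9]
grip_width: 0.0201
grasp_force: 30.0
```

Request:
step_arm(slide=[[0, 0, 0], [0, 0, 0], [0, 0, 0]], turn=[[0, 0, 0], [0, 0, 0], [0, 0, 0]], grip=-0.13)

```text
clock: 10.75
tool_pos: [0.4205, -0.3038, 0.0419]
orientation: [-3.141, -0.055, 0.0]
wrist_force: [-1.1, -0.5, 0.2]
grip_width: 0.0394
grasp_force: 0.0
```

Request:
step_arm(slide=[[0, 0, -0.3], [0, 0, -0.5], [0, 0, -0.3], [0, 0, 0], [0, 0, 0]], turn=[[0, 0, 0], [0, 0, 0], [0, 0, 0], [0, 0, 0], [0, 0, 0]])

```text
clock: 11.38
tool_pos: [0.4203, -0.3038, 0.0859]
orientation: [-3.141, -0.055, 0.001]
wrist_force: [0.5, -0.9, 0.0]
grip_width: 0.0399
grasp_force: 0.0
```

Request:
step_arm(slide=[[0, 0, 0], [0, 0, 0], [0, 0, 0], [0, 0, 0], [0, 0, 0]], turn=[[0, 0, 0], [0, 0, 0], [0, 0, 0], [0, 0, 0], [0, 0, 0]], grip=-1)

```text
clock: 12.0
tool_pos: [0.4206, -0.3039, 0.0861]
orientation: [-3.141, -0.055, -0.0]
wrist_force: [-0.0, 0.2, 0.1]
grip_width: 0.0005
grasp_force: 0.0
```

Run:
```python
from h import *
c=cap('scene','s5');w=cap('wrist','w5');o=robot.get_obs();print(o['tool_pos'],o['wrist_force'],o['grip_width'])
a=cv2.resize(c['image'][195:285,210:310,::-1],None,fx=5,fy=5,interpolation=cv2.INTER_CUBIC)
b=cv2.resize(w['image'][170:320,260:320+60,::-1],None,fx=3,fy=3,interpolation=cv2.INTER_CUBIC)
im=np.zeros((450,700,3),np.uint8);im[:,:500]=a;im[:,500:500+b.shape[1]]=b;cv2.imwrite('pics/m5.png',im)
```

```text
[ 0.4206946  -0.30385505  0.08615958] [-0.26835459  0.13238953 -0.60558228] 0.00029308867009981743Traceback (most recent call last):
  File "<stdin>", line 5, in <module>
ValueError: could not broadcast input array from shape (450,360,3) into shape (450,200,3)
```

Request:
step_arm(slide=[[0.02, 0, 0.25], [0, 0, 0.2], [0, 0, 0.1], [0, 0, 0], [0, 0, 0]], turn=[[0, 0, 0], [0, 0, 0], [0, 0, 0], [0, 0, 0], [0, 0, 0]])

```text
clock: 12.72
tool_pos: [0.4216, -0.3039, 0.0642]
orientation: [3.141, 0.056, 0.0]
wrist_force: [0.4, -0.2, 0.9]
grip_width: 0.0003
grasp_force: 0.0
```

Request:
step_arm(slide=[[0, 0, 0.04], [0, 0, 0.04], [0, 0, 0], [0, 0, 0]], turn=[[0, 0, 0], [0, 0, 0], [0, 0, 0], [0, 0, 0]])

```text
clock: 13.22
tool_pos: [0.4215, -0.3038, 0.061]
orientation: [3.141, 0.055, 0.0]
wrist_force: [-0.4, 0.5, 0.6]
grip_width: 0.0003
grasp_force: 0.0
```

Request:
step_arm(slide=[[0, 0, 0.03], [0, 0, 0.02], [0, 0, 0], [0, 0, 0]], turn=[[0, 0, 0], [0, 0, 0], [0, 0, 0], [0, 0, 0]])

```text
clock: 13.72
tool_pos: [0.4217, -0.304, 0.0595]
orientation: [3.141, 0.055, 0.0]
wrist_force: [-1.2, 0.2, 5.9]
grip_width: 0.0003
grasp_force: 3.1
```

Contact is at z ≈ 0.0597, just where the pin top of a seated foot should be. I'll press on in small steps.

Request:
step_arm(slide=[[0, 0, 0.015], [0, 0, 0.015], [0, 0, 0], [0, 0, 0]], turn=[[0, 0, 0], [0, 0, 0], [0, 0, 0], [0, 0, 0]])

```text
clock: 14.22
tool_pos: [0.4218, -0.3042, 0.0589]
orientation: [3.14, 0.055, 0.0]
wrist_force: [-3.0, 1.5, 11.7]
grip_width: 0.0006
grasp_force: 6.0
```

Request:
step_arm(slide=[[0, 0, 0.02], [0, 0, 0], [0, 0, 0]], turn=[[0, 0, 0], [0, 0, 0], [0, 0, 0]])

```text
clock: 14.6
tool_pos: [0.4218, -0.3042, 0.0583]
orientation: [3.14, 0.055, 0.0]
wrist_force: [-3.2, 1.3, 13.2]
grip_width: 0.0002
grasp_force: 6.7
```

Request:
step_arm(slide=[[0, 0, 0.015], [0, 0, 0.015], [0, 0, 0.015], [0, 0, 0], [0, 0, 0]], turn=[[0, 0, 0], [0, 0, 0], [0, 0, 0], [0, 0, 0], [0, 0, 0]])

```text
clock: 15.22
tool_pos: [0.4218, -0.3042, 0.0565]
orientation: [3.14, 0.055, 0.0]
wrist_force: [-2.6, 1.7, 13.3]
grip_width: 0.0003
grasp_force: 6.8
```

Request:
step_arm(slide=[[0, 0, 0.015], [0, 0, 0.015], [0, 0, 0.015], [0, 0, 0], [0, 0, 0]], turn=[[0, 0, 0], [0, 0, 0], [0, 0, 0], [0, 0, 0], [0, 0, 0]])

```text
clock: 15.85
tool_pos: [0.4218, -0.3041, 0.0547]
orientation: [3.14, 0.056, 0.0]
wrist_force: [-3.3, 1.9, 13.9]
grip_width: 0.0003
grasp_force: 6.8
```

Request:
step_arm(slide=[[0, 0, 0.015], [0, 0, 0.015], [0, 0, 0.015], [0, 0, 0], [0, 0, 0]], turn=[[0, 0, 0], [0, 0, 0], [0, 0, 0], [0, 0, 0], [0, 0, 0]])

```text
clock: 16.48
tool_pos: [0.4217, -0.3041, 0.0528]
orientation: [3.14, 0.055, 0.0]
wrist_force: [-3.7, 1.5, 13.7]
grip_width: 0.0004
grasp_force: 6.8
```

Request:
step_arm(slide=[[0, 0, 0.015], [0, 0, 0], [0, 0, 0]], turn=[[0, 0, 0], [0, 0, 0], [0, 0, 0]])

```text
clock: 16.85
tool_pos: [0.4217, -0.3042, 0.0523]
orientation: [3.14, 0.055, 0.0]
wrist_force: [-3.3, 1.5, 14.2]
grip_width: 0.0001
grasp_force: 6.8
```

Request:
step_arm(slide=[[0, 0, 0.015], [0, 0, 0], [0, 0, 0]], turn=[[0, 0, 0], [0, 0, 0], [0, 0, 0]])

```text
clock: 17.23
tool_pos: [0.4217, -0.3041, 0.0517]
orientation: [3.14, 0.056, 0.0]
wrist_force: [-3.8, 1.5, 14.7]
grip_width: 0.0
grasp_force: 7.2
```

Request:
step_arm(slide=[[0, 0, 0.015], [0, 0, 0], [0, 0, 0]], turn=[[0, 0, 0], [0, 0, 0], [0, 0, 0]])

```text
clock: 17.6
tool_pos: [0.4218, -0.3042, 0.0514]
orientation: [3.14, 0.056, 0.0]
wrist_force: [-4.3, 2.3, 16.8]
grip_width: 0.0002
grasp_force: 8.6
```

Request:
step_arm(slide=[[0, 0, 0.012], [0, 0, 0], [0, 0, 0]], turn=[[0, 0, 0], [0, 0, 0], [0, 0, 0]])

```text
clock: 17.98
tool_pos: [0.4218, -0.3042, 0.0512]
orientation: [3.14, 0.056, 0.0]
wrist_force: [-4.8, 3.4, 20.2]
grip_width: 0.0004
grasp_force: 9.8
```

The force has risen to 20 N against a firm stop, so the pin is flush. I'll retract and check.

Request:
step_arm(slide=[[0, 0, -0.1], [0, 0, -0.5], [0, 0, -1], [0, 0, -1], [0, 0, -0.5]], turn=[[0, 0, 0], [0, 0, 0], [0, 0, 0], [0, 0, 0], [0, 0, 0]])

```text
clock: 18.6
tool_pos: [0.4224, -0.3044, 0.1754]
orientation: [3.139, 0.056, 0.004]
wrist_force: [0.1, 0.0, -0.3]
grip_width: 0.0004
grasp_force: 0.0
```

Request:
step_arm(slide=[[-1, 0, 0], [-0.5, 0, 0], [0, 0, 0]], turn=[[0, 0, 0], [0, 0, 0], [0, 0, 0]])

```text
clock: 18.98
tool_pos: [0.3598, -0.3063, 0.1731]
orientation: [3.141, 0.052, -0.002]
wrist_force: [1.1, 0.3, -0.3]
grip_width: 0.0002
grasp_force: 0.0
```

Run:
```python
from h import *
c=cap('scene','s6');w=cap('wrist','w6');o=robot.get_obs();print(o['tool_pos'],o['wrist_force'])
a=cv2.resize(c['image'][195:285,205:305,::-1],None,fx=4,fy=4,interpolation=cv2.INTER_CUBIC)
u,v=proj(w,[.421,-.304,.05]).astype(int);print(u,v)
v0=max(v-50,0);u0=max(u-50,0)
b=cv2.resize(w['image'][v0:v0+90,u0:u0+100,::-1],None,fx=4,fy=4,interpolation=cv2.INTER_CUBIC)
cv2.imwrite('pics/m6.png',np.hstack([a,b]))
```

```text
[ 0.36212917 -0.30608733  0.17342953] [ 0.79529513  0.15322027 -0.15442823]
319 135
```

View pics/m6.png

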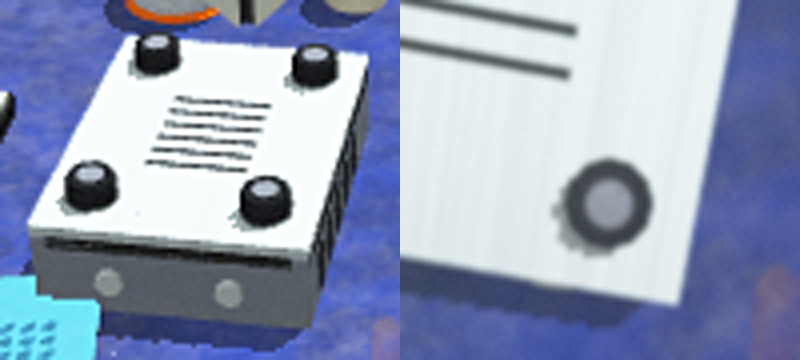

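The new foot sits level at (265,200), its pin flush like the other three.

```bash
python3 -c "
from cell import robot
print(robot.hand_in())"
```

```text
the job is handed in; nothing more can be done
None
```

The fresh foot is seated in the open hole with its pin pressed flush; the force stayed near 20 N by the readings, under the 26 N limit. The job was handed in at about 19 s on the clock, and no verdict came back.

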